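# Lock the vial carrier with its retaining bar

## Task

Lock the three vials into their carrier: pick up the long retaining bar by its grip and pass its rod over the vial caps through the eye in one end plate and on through the eye in the other, until its cross guard comes up to the first plate. Either side may be the entry. Let go and leave the bar resting in both eyes; leave the short bar lying where it is.

Things in the scene. Friction and masses are not known exactly. Their poses are not given: they have to be found in the camera images.
- carrier: Fixed vial carrier, 70x142x140 mm (x,y,z): three capped vials in a row along y between two upright aluminium end plates. Origin: centre of underside, z up. Plates: 64 mm wide (x), outer faces at y = +67 and -67 mm, 8 mm thick, tops at z = 140. Each has a round open eye, 40 mm diameter, at x = 0, z = 108. Vial caps end at z = 81. Turned up to 15 degrees; its +y points roughly to world +y.
- eye_left (a point): Centre of the eye in the carrier's left (+y) end plate, in the middle of the plate's thickness; the eye's axis is the carrier's y axis.
- eye_right (a point): Centre of the eye in the carrier's right (-y) end plate, likewise.
- long_bar: Long retaining bar lying flat, 265 mm, 60 to 130 g: black ribbed grip (x 18, y 60, z 20 mm), steel cross guard (54 wide in x, 10 in y, 20 high), then a round steel rod, 16 diameter, 165 long. Origin: underside of the grip's middle; guard at y -40 to -30, rod along own -y from -40 to -205, axis at z = 10 mm; centre of mass about y = -70. At the start the rod points roughly to world -y.
- long_bar_guard (a point): Point on the long bar's rod axis at the guard's front face, where the rod begins. The guard is wider than the eyes and cannot pass them.
- long_bar_tip (a point): Tapered tip of the long bar's rod, on its axis.
- short_bar: A shorter bar of the same make, for another carrier: same grip, guard and rod diameter, same origin and axes, but the rod is only 80 mm long (180 mm in all), too short for both eyes. Lies flat beside the long one; either may be the nearer to the robot. Not to be used.

How it is judged:
By the outcome, as a careful person would: the job done as asked, in the order asked, and still so for the second after the job is handed in, with the robot touching nothing.
It also fails if it takes over 43 s, if anything falls off the work surface, if the arm or the gripper's body presses on something with over 40 N, if the wrist force passes 120 N, or if a joint passes its speed limit or range.

## Robot

A 6-joint arm with a two-finger parallel gripper is mounted at the origin on a cart in front of the work surface, level with it; the furniture and walls round the work are solid. World frame = base frame: x ahead of the robot, y to its left, z up, the work surface at z = 0. Lengths are in m, angles in rad, forces in N, time in s.
With the tool pointing down it reaches from about 0.325 to 0.85 m from the base axis. Payload 15.5 kg.
Tool frame: the origin (TCP) lies where the fingers leave the gripper's body, on its centre line; the fingertips stand 78 mm ahead of it and the grasp point (between the pads) lies 60 mm ahead of it; z points along the fingers, y is the line along which they close (so a half turn about z gives the same grasp; the last joint's range is limited). The gripper opens to 91 mm and grips with 3 to 60 N. Pads are 32 mm wide; open, the fingers measure 118 mm over their backs; the gripper's body (76 mm by 178 mm) begins 60 mm behind the grasp point.
Start: joints at [-1.22, 0.494, 1.345, -0, 1.302, -0.096], TCP at [0.27, -0.564, 0.292] pointing down, gripper open.
Joint ranges: [-2.91, 2.91], [-0.82, 2.16], [0.22, 2.67], [-1.22, 4.37], [0.12, 2.79], [-3.08, 3.08]. Speed limits (rad/s): [1.89, 1.89, 2.57, 3.01, 3.01, 3.01].

## Interface

Orientations are given as a rotation vector (axis times angle).
In Python, from cell import * gives the robot as it stands.
- The arm moves only by the tool step_arm, never from a script. Its argument "series" is a list of rows, each a list of 7 numbers: the opening, from -1 (shut) to 1 (fully open), then the shift along the world's x, y, z each as a share of 100 cm, from -1 to 1, then the turn, a rotation vector about the world's x, y, z each as a share of 180 degrees, from -1 to 1. A call has 1 to 20 rows; each row is the pose to reach, as a shift and turn from the pose commanded when the call began, turning the shorter way round; what a row does not reach only later rows make up. A row lasts 1/10 s, in which the tool goes at most 50 mm and 8.59 degrees, less where a joint would pass 70% of its speed; a pose out of reach is approached as far as the arm can. A call with a number of a shift or a turn outside -1 to 1 is refused whole. A call with a gripper value outside its range is refused whole. The fingers move at their own pace and stop on an object; "squeeze" is the grip in N (left out, the last holds). Time passes only in rows, so rows that repeat a pose let the fingers close. It gives the time, the measured TCP pose, the force, the opening and the grip force at its end, in the units of the state.
- sense(): the state, without advancing time (a new reading comes with each control period).
- snapshot(name): name is "scene" or "top" or "wrist"; returns the picture (384x512x3 uint8, red, green, blue); there is no depth.
- get_calibration(name): a dict with "fx", "fy", "cx", "cy" (pixels), "xyz" and "rotation" of the camera in the world. Camera axes: x right, y down, z forward; pixel columns grow to the right and rows downward; lengths in m; the calibration is good to about 2 mm. A picture is of the moment at which its call begins: read the wrist's pose just before it. get_calibration takes no time and is no camera call; for the wrist camera it gives the pose at the moment of the call.
- job_done(): hands the job in; it is judged then, once.
The state is a dict: "t": time; "joint_pos": joint angles; "qvel": joint speeds; "joint_torque": joint torques, N m; "eef_pos": TCP position; "eef_rot": TCP orientation; "force": force on the tool from outside, world axes, zero at the start; "moment": the same for the moment, N m; "gripper_width": finger opening in m; "grip_force": force on a finger pad.
Only numpy, scipy, OpenCV 4.12 (cv2) and the standard library are available. Lean on these libraries where they do the work, as an engineer would, in place of code of your own. Each camera call takes 0.05 s, during which the arm holds its last target. There are 200 camera calls.

## Working session

There is one attempt and no reset: what is moved stays moved. The work goes in short steps, Python scripts to look and compute and a tool call to move; the robot and the scene stay as the last step left them, time stands still between calls to the robot, and variables do not carry over. Pictures are saved under pics/ and viewed, at most 10 in all, crops included, and the job is handed in when it is done.

Besides the shell and the picture viewer there is one more tool, called after "Call:" in YAML: its name, and indented under it one key for each argument. step_arm: Moves the arm, as the interface text tells. Shift numbers are shares of 100 cm and turn numbers shares of 180 degrees, none past 1 either way. Its arguments: {"type":"object","properties":{"series":{"type":"array","items":{"type":"array","items":{"type":"number","minimum":-1,"maximum":1}}},"squeeze":{"type":"number"}},"required":["series"]}

```bash
mkdir -p pics; ls
python3 - <<'E'
from cell import *
import cv2
s=sense(); print(s['t'],s['eef_pos'],s['eef_rot'],s['gripper_width'])
for n in ("scene","top"):
    cv2.imwrite(f"pics/{n}0.png",snapshot(n)[:,:,::-1]); print(n,get_calibration(n))
E
```

```text
pics
0.0 [ 0.26993721 -0.56338953  0.29163282] [-3.06234000e+00 -6.95732473e-01  2.23206908e-04] 0.0915753722883548
scene {'fx': 385.3535629500215, 'fy': 385.3535629500215, 'cx': 251.02711027534298, 'cy': 189.24670827307156, 'xyz': array([0.0459581 , 0.49658562, 0.85282067]), 'rotation': array([-1.07722901,  2.47427583, -0.90526184])}
top {'fx': 368.01799902891963, 'fy': 368.01799902891963, 'cx': 254.7525944130373, 'cy': 187.65179955368677, 'xyz': array([0.42881706, 0.03777748, 0.94396406]), 'rotation': array([-2.15985328,  2.12238508, -0.12268496])}
```

View pics/scene0.png

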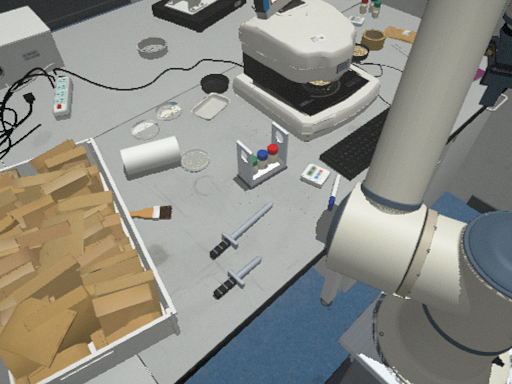

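View pics/top0.png

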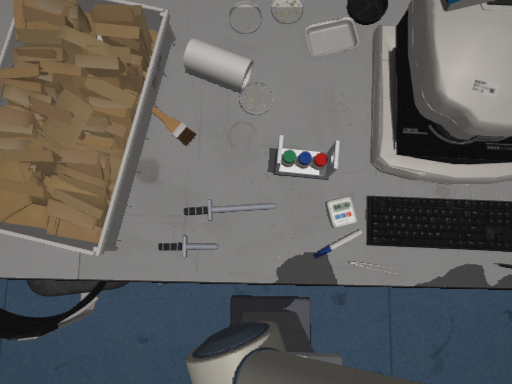

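The top view shows the carrier near (305,160), the long bar from (185,211) to (274,207) and the short bar near (190,246). The left (+y) side looks free, so I'll enter from there.

```bash
cat > h.py <<'E'
from cell import *
import cv2, numpy as np
from scipy.spatial.transform import Rotation as R
def ray(c,px,z):
    d=R.from_rotvec(c['rotation']).apply([(px[0]-c['cx'])/c['fx'],(px[1]-c['cy'])/c['fy'],1.])
    return c['xyz']+d*(z-c['xyz'][2])/d[2]
def proj(c,p):
    q=R.from_rotvec(c['rotation']).inv().apply(np.asarray(p)-c['xyz'])
    return np.array([q[0]/q[2]*c['fx']+c['cx'],q[1]/q[2]*c['fy']+c['cy']])
E
python3 - <<'E'
from h import *
im=cv2.imread('pics/top0.png')
a=cv2.resize(im[120:260,150:350],None,fx=4,fy=4,interpolation=cv2.INTER_CUBIC)
cv2.imwrite('pics/crop.png',a)
c=get_calibration('top')
for p in [(196,211),(274,207),(185,211)]: print(p,ray(c,p,.01))
print(ray(c,(150,150),.1),ray(c,(305,160),.08))
E
```

```text
(196, 211) [0.49374062 0.20749538 0.01      ]
(274, 207) [0.50736686 0.00906309 0.01      ]
(185, 211) [0.4932508 0.2356327 0.01     ]
[0.62966238 0.3059823  0.1       ] [ 0.61521076 -0.06141017  0.08      ]
```

View pics/crop.png

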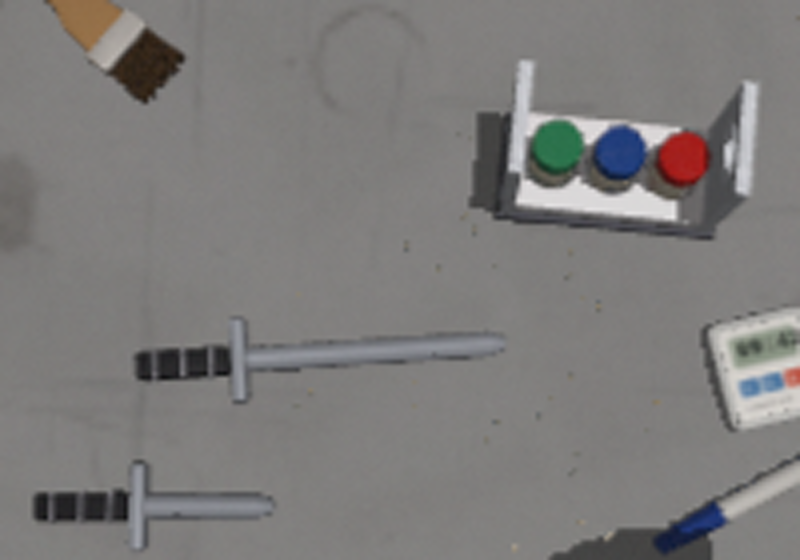

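The crop shows the long bar's grip end at (137,366), its guard at (239,360) and its tip at (505,342). The plate tops run (526,64)-(517,170) and (750,84)-(743,194), and the caps sit at (557,143), (620,150) and (684,158).

Run:
```python
from h import *
np.set_printoptions(precision=4,suppress=True)
c=get_calibration('top')
f=lambda u,v,z: ray(c,((u+.5)/4-.5+150,(v+.5)/4-.5+120),z)
e,g,t=f(137,366,.012),f(239,360,.015),f(505,342,.01)
print('bar',e,g,t,np.linalg.norm(e-t))
d=(t-e)[:2];d/=np.linalg.norm(d);print('bar ang of +y axis',np.degrees(np.arctan2(d[0],-d[1])), 'origin',g[:2]-d*.035, e[:2]+d*.03, t[:2]-d*.205)
C=[f(557,143,.081),f(620,150,.081),f(684,158,.081)]
L=[f(526,64,.14),f(517,170,.14)];Rr=[f(750,84,.14),f(743,194,.14)]
print('caps',*C);print('L',*L,sum(L)/2);print('R',*Rr,sum(Rr)/2)
k=(sum(L)-sum(Rr))/2;print('carrier axis',k,np.linalg.norm(k),np.degrees(np.arctan2(-k[0],k[1])),'center',(sum(L)+sum(Rr))/4)
k=C[0]-C[2];print(np.degrees(np.arctan2(-k[0],k[1])))
s=sense();print(R.from_rotvec(s['eef_rot']).as_matrix())
```

```text
bar [0.4927 0.2381 0.012 ] [0.4975 0.1727 0.015 ] [0.5122 0.0044 0.01  ] 0.23453018275966492
bar ang of +y axis 4.764846045441769 origin [0.4946 0.2076] [0.4952 0.2082] [0.4952 0.2086]
caps [ 0.6257 -0.0228  0.081 ] [ 0.622  -0.0604  0.081 ] [ 0.6177 -0.0984  0.081 ]
L [ 0.6573 -0.001   0.14  ] [0.5966 0.0034 0.14  ] [0.627  0.0012 0.14  ]
R [ 0.6475 -0.1261  0.14  ] [ 0.5849 -0.1215  0.14  ] [ 0.6162 -0.1238  0.14  ]
carrier axis [0.0108 0.125  0.    ] 0.12545922243715324 -4.923993853242271 center [ 0.6216 -0.0613  0.14  ]
-6.078028864682996
[[ 0.9018  0.4321 -0.0004]
 [ 0.4321 -0.9018  0.001 ]
 [ 0.0001 -0.0011 -1.    ]]
```

Call:
step_arm:
  series:
    - [1,0.225,0.771,-0.09,0,0,0.384]
    - [1,0.225,0.771,-0.09,0,0,0.384]
    - [1,0.225,0.771,-0.09,0,0,0.384]
    - [1,0.225,0.771,-0.09,0,0,0.384]
    - [1,0.225,0.771,-0.09,0,0,0.384]
    - [1,0.225,0.771,-0.09,0,0,0.384]
    - [1,0.225,0.771,-0.09,0,0,0.384]
    - [1,0.225,0.771,-0.09,0,0,0.384]
    - [1,0.225,0.771,-0.09,0,0,0.384]
    - [1,0.225,0.771,-0.09,0,0,0.384]
    - [1,0.225,0.771,-0.09,0,0,0.384]
    - [1,0.225,0.771,-0.09,0,0,0.384]
    - [1,0.225,0.771,-0.09,0,0,0.384]
    - [1,0.225,0.771,-0.09,0,0,0.384]
    - [1,0.225,0.771,-0.09,0,0,0.384]
    - [1,0.225,0.771,-0.09,0,0,0.384]
    - [1,0.225,0.771,-0.09,0,0,0.384]
    - [1,0.225,0.771,-0.09,0,0,0.384]
    - [1,0.225,0.771,-0.09,0,0,0.384]
    - [1,0.225,0.771,-0.09,0,0,0.384]

```text
t: 2.1
eef_pos: [0.4947, 0.2061, 0.2023]
eef_rot: [-2.13, -2.31, 0.001]
force: [0.2, -0.2, 0.3]
gripper_width: 0.0912
grip_force: 0.0
```

Run:
```python
from h import *
s=sense(); print(s['t'],s['eef_pos'],s['joint_pos'],R.from_rotvec(s['eef_rot']).as_matrix())
c=get_calibration('wrist');print(c)
cv2.imwrite("pics/w1.png",snapshot("wrist")[:,:,::-1])
```

```text
2.1 [0.49474378 0.20605825 0.20233259] [ 2.83293518e-01  4.80261357e-01  1.67019496e+00 -1.99040166e-04
  9.91635405e-01  2.02339828e-01] [[-8.09739771e-02  9.96716122e-01 -4.32604655e-04]
 [ 9.96716181e-01  8.09738520e-02 -2.99438113e-04]
 [-2.63425129e-04 -4.55430754e-04 -9.99999862e-01]]
{'fx': 265.58943723196785, 'fy': 265.58943723196785, 'cx': 255.25279165119892, 'cy': 191.5166785243665, 'xyz': array([0.48806763, 0.28863739, 0.29365832]), 'rotation': array([2.84630858, 0.11535702, 0.0164878 ])}
```

View pics/w1.png

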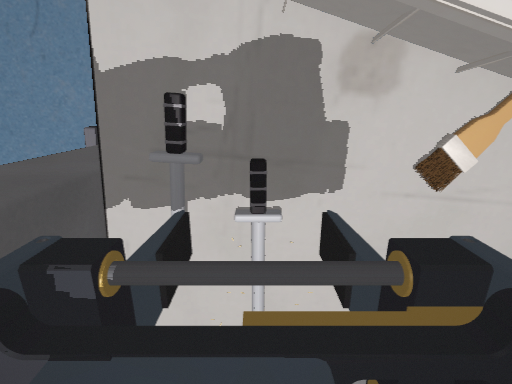

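The wrist view shows the long bar between the open fingers: grip from (258,159) to (258,207), guard at (258,214). The short bar is off to the left.

Run:
```python
from h import *
c=get_calibration('wrist')
for p,z in [((258,159),.02),((258.5,212),.02),((258.5,214),.02),((258.5,300),.018)]: print(ray(c,p,z))
```

```text
[0.49480675 0.24169866 0.02      ]
[0.50027703 0.18310196 0.02      ]
[0.50047591 0.1807473  0.02      ]
[0.51016244 0.06633982 0.018     ]
```

Call:
step_arm:
  series:
    - [1,0.001,0.003,-0.05,0,0,0]
    - [1,0.001,0.003,-0.09,0,0,0]
    - [1,0.001,0.003,-0.11,0,0,0]
    - [1,0.001,0.003,-0.12,0,0,0]
    - [1,0.001,0.003,-0.12,0,0,0]
    - [-1,0.001,0.003,-0.12,0,0,0]
    - [-1,0.001,0.003,-0.12,0,0,0]
    - [-1,0.001,0.003,-0.12,0,0,0]
    - [-1,0.001,0.003,-0.12,0,0,0]
    - [-1,0.001,0.003,-0.12,0,0,0]
    - [-1,0.001,0.003,-0.12,0,0,0]
    - [-1,0.001,0.003,-0.12,0,0,0]
    - [-1,0.001,0.003,-0.12,0,0,0]
    - [-1,0.001,0.003,-0.12,0,0,0]
    - [-1,0.001,0.003,-0.12,0,0,0]
  squeeze: 50

```text
t: 3.65
eef_pos: [0.496, 0.2104, 0.0822]
eef_rot: [-2.128, -2.311, 0.0]
force: [0.2, 0.6, -0.6]
gripper_width: 0.0179
grip_force: 50.0
```

Call:
step_arm:
  series:
    - [-1,0,0,0.03,0,0,0]
    - [-1,0,0,0.06,0,0,0]
    - [-1,0,0,0.1,0,0,0]
    - [-1,0.03,0.01,0.1,0,0,-0.02]
    - [-1,0.07,0.015,0.1,0,0,-0.04]
    - [-1,0.11,0.02,0.1,0,0,-0.057]
    - [-1,0.14,0.023,0.1,0,0,-0.057]
    - [-1,0.154,0.023,0.1,0,0,-0.057]
    - [-1,0.154,0.023,0.1,0,0,-0.057]
    - [-1,0.154,0.023,0.1,0,0,-0.057]
    - [-1,0.154,0.023,0.1,0,0,-0.057]

```text
t: 4.75
eef_pos: [0.6489, 0.2334, 0.1821]
eef_rot: [-2.326, -2.111, 0.002]
force: [0.0, -0.3, -1.1]
gripper_width: 0.0177
grip_force: 50.0
```

Run:
```python
from h import *
s=sense(); print(s['t'],s['eef_pos'],R.from_rotvec(s['eef_rot']).as_matrix()[:,1])
a,b=snapshot("top"),snapshot("scene")
cv2.imwrite("pics/t2full.png",a[:,:,::-1]);cv2.imwrite("pics/s2full.png",b[:,:,::-1])
r=lambda i,x,y:cv2.resize(i[y:y+100,x:x+160],None,fx=5,fy=5,interpolation=cv2.INTER_CUBIC)[:,:,::-1]
cv2.imwrite("pics/t2.png",r(a,190,100));cv2.imwrite("pics/s2.png",r(b,170,110))
c=get_calibration('scene')
print(proj(c,s['eef_pos']-[0,0,.07]))
```

```text
4.75 [0.64894418 0.23335569 0.18207863] [ 0.99535011 -0.09631717 -0.00107789]
[171.0826262  194.23151597]
```

View pics/t2.png

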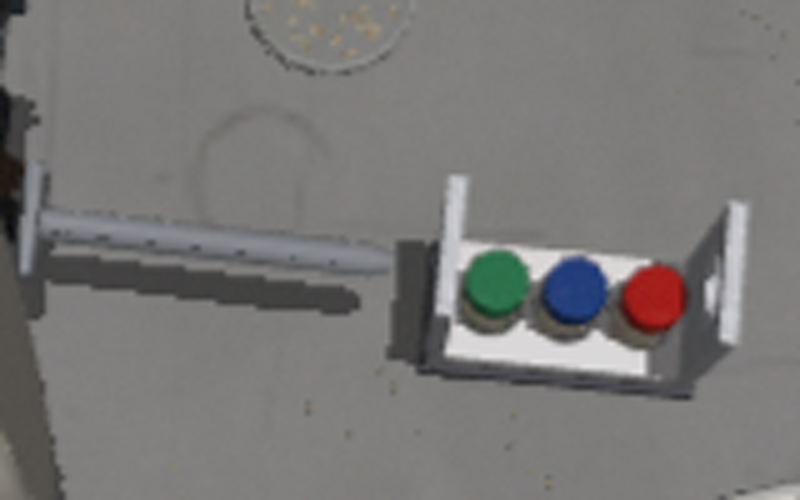

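View pics/s2.png

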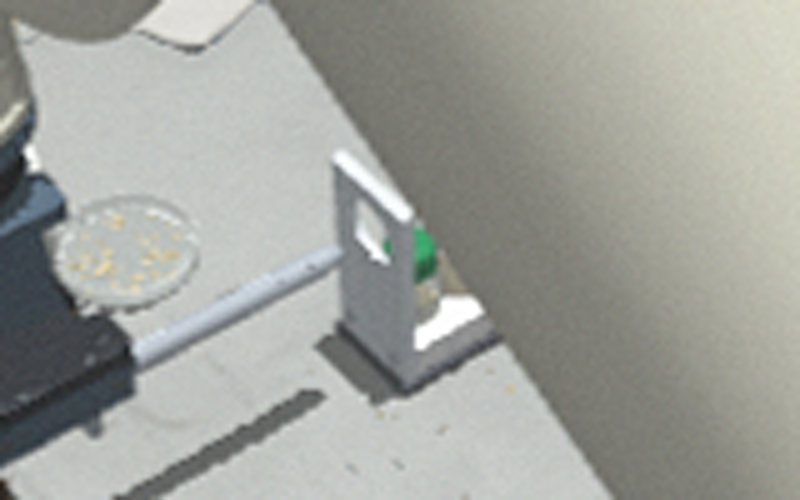

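The rod points at the left plate. In the top crop it runs (50,225) to (390,260), with plate tops (457,178)-(447,315) and (738,203)-(730,342). In the scene crop the tip is at about (340,257), and the eye is near (373,228).

Run:
```python
from h import *
np.set_printoptions(precision=4,suppress=True)
ct,cs=get_calibration('top'),get_calibration('scene')
T=lambda u,v:np.array([(u+.5)/5-.5+190,(v+.5)/5-.5+100]);S=lambda u,v:np.array([(u+.5)/5-.5+170,(v+.5)/5-.5+110])
P=lambda c:np.array([[c['fx'],0,c['cx']],[0,c['fy'],c['cy']],[0,0,1]])@np.hstack([(m:=R.from_rotvec(c['rotation']).inv().as_matrix()),-(m@c['xyz'])[:,None]])
x=cv2.triangulatePoints(P(ct),P(cs),T(390,260),S(342,255));tip=(x[:3]/x[3])[:,0];print('tip',tip, ray(ct,T(390,260),.108))
print('base@.108',ray(ct,T(50,225),.108))
L=[ray(ct,T(457,178),.14),ray(ct,T(447,315),.14)];Q=[ray(ct,T(738,203),.14),ray(ct,T(730,342),.14)]
l,q=sum(L)/2,sum(Q)/2;print(L,Q);k=l-q;k/=np.linalg.norm(k);m=(l+q)/2;print('mid',m,np.degrees(np.arctan2(k[0],k[1])))
C=[ray(ct,T(u,v),.081) for u,v in [(497,282),(575,290),(653,298)]];print(C)
for a in(l,q):print('eye in scene crop',(proj(cs,[a[0],a[1],.108])-[170,110])*5)
```

```text
tip [0.6282 0.0281 0.1048] [0.6278 0.0284 0.108 ]
base@.108 [0.6423 0.1875 0.108 ]
[array([ 0.6583, -0.0007,  0.14  ]), array([0.5955, 0.0031, 0.14  ])] [array([ 0.6484, -0.1263,  0.14  ]), array([ 0.5852, -0.122 ,  0.14  ])]
mid [ 0.6219 -0.0615  0.14  ] 4.6020552670904795
[array([ 0.6242, -0.0231,  0.081 ]), array([ 0.6208, -0.0603,  0.081 ]), array([ 0.6175, -0.0974,  0.081 ])]
eye in scene crop [377.3374 226.1141]
eye in scene crop [550.3655 129.8869]
```

Everything lines up within about 2 mm. I'll insert 150 mm first.

Call:
step_arm:
  series:
    - [-1,0.001,0,0.002,0,0,0]
    - [-1,-0.001,-0.015,0.002,0,0,0]
    - [-1,-0.002,-0.03,0.002,0,0,0]
    - [-1,-0.003,-0.045,0.002,0,0,0]
    - [-1,-0.004,-0.06,0.002,0,0,0]
    - [-1,-0.006,-0.075,0.002,0,0,0]
    - [-1,-0.007,-0.09,0.002,0,0,0]
    - [-1,-0.008,-0.105,0.002,0,0,0]
    - [-1,-0.01,-0.12,0.002,0,0,0]
    - [-1,-0.011,-0.135,0.002,0,0,0]
    - [-1,-0.012,-0.15,0.002,0,0,0]
    - [-1,-0.012,-0.15,0.002,0,0,0]

```text
t: 6.05
eef_pos: [0.638, 0.0813, 0.1842]
eef_rot: [2.328, 2.11, -0.001]
force: [0.5, 1.2, -0.7]
gripper_width: 0.0176
grip_force: 50.0
```

Run:
```python
from h import *
s=sense(); print(s['t'],s['eef_pos'],s['force'],s['moment'])
a,b=snapshot("top"),snapshot("scene")
r=lambda i,x,y:cv2.resize(i[y:y+100,x:x+130],None,fx=3,fy=3,interpolation=cv2.INTER_CUBIC)[:,:,::-1]
cv2.imwrite("pics/t3.png",np.hstack([r(a,220,100),r(b,170,110)]))
```

```text
6.05 [0.6380015  0.08125959 0.18420288] [ 0.46882343  1.23694955 -0.68152518] [ 0.06139411 -0.0791211  -0.06067069]
```

View pics/t3.png

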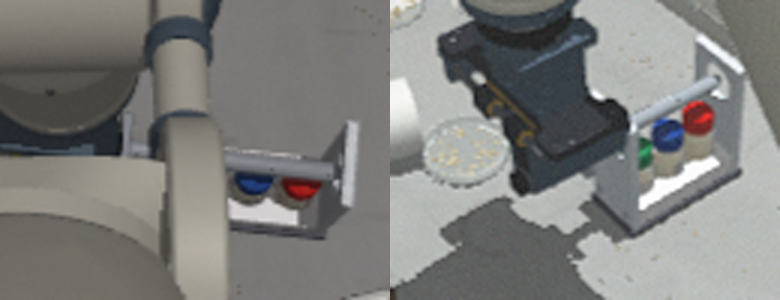

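The rod has passed the left eye and its tip is right at the right eye (scene half, about (715,80)), with no contact force. I'll continue.

Call:
step_arm:
  series:
    - [-1,-0.001,-0.01,0,0,0,0]
    - [-1,-0.002,-0.02,0,0,0,0]
    - [-1,-0.003,-0.028,0,0,0,0]
    - [-1,-0.003,-0.034,0,0,0,0]
    - [-1,-0.003,-0.034,0,0,0,0]
    - [-1,-0.003,-0.034,0,0,0,0]

```text
t: 6.75
eef_pos: [0.6351, 0.0493, 0.1842]
eef_rot: [-2.327, -2.111, -0.0]
force: [0.1, 0.7, -0.6]
gripper_width: 0.0176
grip_force: 50.0
```

Call:
step_arm:
  series:
    - [-1,0,-0.002,0,0,0,0]
    - [-1,0,-0.002,0,0,0,0]

```text
t: 6.95
eef_pos: [0.6351, 0.0475, 0.1842]
eef_rot: [-2.326, -2.112, -0.0]
force: [-0.3, -0.3, 0.7]
gripper_width: 0.0178
grip_force: 50.0
```

Call:
step_arm:
  series:
    - [-1,0,-0.002,0,0,0,0]
    - [-1,0,-0.002,0,0,0,0]

```text
t: 7.15
eef_pos: [0.635, 0.047, 0.1843]
eef_rot: [-2.324, -2.111, -0.003]
force: [-0.1, 14.2, 0.6]
gripper_width: 0.0175
grip_force: 50.0
```

The guard has contacted the plate (14 N). I'll relieve it slightly and lower the rod into the eyes.

Call:
step_arm:
  series:
    - [-1,0,0.002,0,0,0,0]
    - [-1,0,0.002,-0.004,0,0,0]
    - [-1,0,0.002,-0.008,0,0,0]
    - [-1,0,0.002,-0.01,0,0,0]
    - [-1,0,0.002,-0.01,0,0,0]

```text
t: 7.65
eef_pos: [0.6349, 0.0474, 0.1737]
eef_rot: [-2.326, -2.111, 0.001]
force: [-0.3, 1.8, -1.5]
gripper_width: 0.0181
grip_force: 50.0
```

Call:
step_arm:
  series:
    - [-1,0,0,-0.001,0,0,0]
    - [-1,0,0,-0.001,0,0,0]

```text
t: 7.85
eef_pos: [0.6351, 0.0474, 0.1731]
eef_rot: [-2.326, -2.111, -0.0]
force: [-0.2, 1.7, -2.0]
gripper_width: 0.0178
grip_force: 50.0
```

Call:
step_arm:
  series:
    - [-1,0,0,-0.001,0,0,0]
    - [-1,0,0,-0.001,0,0,0]

```text
t: 8.05
eef_pos: [0.6351, 0.0473, 0.1722]
eef_rot: [2.326, 2.111, 0.0]
force: [0.6, 2.1, -0.4]
gripper_width: 0.0176
grip_force: 50.0
```

Call:
step_arm:
  series:
    - [-1,0,0,-0.001,0,0,0]
    - [-1,0,0,-0.002,0,0,0]
    - [-1,0,0,-0.002,0,0,0]

```text
t: 8.35
eef_pos: [0.6351, 0.0474, 0.1701]
eef_rot: [-2.326, -2.111, 0.0]
force: [-0.4, 0.6, -1.2]
gripper_width: 0.0174
grip_force: 50.0
```

Call:
step_arm:
  series:
    - [-1,0,0,-0.001,0,0,0]
    - [-1,0,0,-0.001,0,0,0]

```text
t: 8.55
eef_pos: [0.6351, 0.0473, 0.1692]
eef_rot: [2.326, 2.111, 0.0]
force: [0.4, 1.1, -0.3]
gripper_width: 0.0176
grip_force: 50.0
```

Call:
step_arm:
  series:
    - [-1,0,0,-0.001,0,0,0]
    - [-1,0,0,-0.001,0,0,0]

```text
t: 8.75
eef_pos: [0.6351, 0.0473, 0.1683]
eef_rot: [2.326, 2.111, 0.0]
force: [-0.2, 1.9, 2.3]
gripper_width: 0.0176
grip_force: 50.0
```

The rod is resting in the eyes. Next I release, then lift away.

Call:
step_arm:
  series:
    - [-0.4,0,0,0,0,0,0]
    - [-0.4,0,0,0,0,0,0]
    - [0,0,0,0,0,0,0]
    - [0,0,0,0,0,0,0]
    - [0,0,0,0,0,0,0]
    - [0,0,0,0.02,0,0,0]
    - [0,0,0,0.05,0,0,0]
    - [0,0,0,0.09,0,0,0]
    - [0,0,0,0.13,0,0,0]
    - [0,-0.03,0.05,0.15,0,0,0]
    - [0,-0.06,0.1,0.15,0,0,0]
    - [0,-0.1,0.15,0.15,0,0,0]
    - [0,-0.13,0.2,0.15,0,0,0]
    - [0,-0.13,0.2,0.15,0,0,0]
    - [0,-0.13,0.2,0.15,0,0,0]

```text
t: 10.25
eef_pos: [0.5022, 0.2508, 0.3185]
eef_rot: [-2.321, -2.115, -0.0]
force: [0.1, -0.3, -0.1]
gripper_width: 0.0458
grip_force: 0.0
```

Run:
```python
from h import *
s=sense(); print(s['t'],s['eef_pos'],s['force'])
a,b=snapshot("top"),snapshot("scene")
r=lambda i,x,y:cv2.resize(i[y:y+100,x:x+130],None,fx=3,fy=3,interpolation=cv2.INTER_CUBIC)[:,:,::-1]
cv2.imwrite("pics/t4.png",np.hstack([r(a,220,100),r(b,170,110)]))
```

```text
10.25 [0.502238   0.2507882  0.31846022] [ 0.10310694 -0.33334472 -0.14479088]
```

View pics/t4.png

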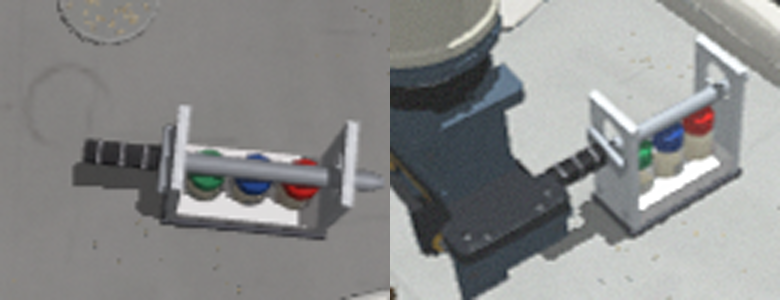

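The rod passes through both eyes, with its tip beyond the right plate at (375,180) in the top half. The guard is at the left plate, and the gripper is clear.

```bash
python3 -c "
from cell import *
print(job_done())"
```

```text
the job is handed in; nothing more can be done
None
```

The long bar rests in both eyes, entered from the left (+y) side with its guard at the left plate. The gripper has let go and is clear, the short bar was left alone, and the job is handed in at about 10 s.

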